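# Refit the brew station's drip grate and set the glass globe on it

### The arm

A 6-joint arm with a two-finger parallel gripper is mounted at the origin on the work surface. World frame = base frame: x ahead of the robot, y to its left, z up, the work surface at z = 0. Lengths are in m, angles in rad, forces in N, time in s.
With the tool pointing down it reaches from about 0.375 to 0.9 m from the base axis. Payload 3.1 kg.
Tool frame: the origin (TCP) lies on the centre line of the jaws, within the pads' length; the fingertips stand robot.finger_overhang ahead of it and the grasp point (between the pads) lies 2 mm behind it (robot.finger_overhang is the distance from the TCP to the fingertips, in m); z points along the fingers, y is the direction in which the jaws open and shut (so a half turn about z gives the same grasp; the last joint's range is limited). The gripper opens to 87 mm and grips with 3 to 60 N. Pads are 19 mm wide; open, the fingers measure 117 mm over their backs; the gripper's body (75 mm by 190 mm) begins 51 mm behind the grasp point.
Start: joints at [0.998, 0.527, 1.433, -0, 1.181, -0.178], TCP at [0.24, 0.577, 0.24] pointing down, gripper open.
Joint ranges: [-3.08, 3.08], [-0.75, 2.2], [0.22, 2.44], [-1.43, 4.57], [0, 2.65], [-2.85, 2.85]. Speed limits (rad/s): [2.79, 2.79, 3.14, 3.14, 3.14, 3.14].

### API

Orientations are given as a unit quaternion [x, y, z, w].
In Python, from rig import robot gives the robot as it stands. The module is installed in compiled form; this text tells all that it offers.
- The arm moves only by the tool step_arm, never from a script. Its arguments are lists of equal length, an entry for each row: "slide": the shift along the tool's x, y, z in mm, a list of three; "twist": the turn about the tool's z in degrees. A call has 1 to 20 rows; each row shifts and turns the commanded pose from where the row before left it, along the tool's axes as they then stand; what a row does not reach is not made up. A row lasts 1/12 s, in which the tool goes at most 41.7 mm and 7.16 degrees, less where a joint would pass 70% of its speed; a pose out of reach is approached as far as the arm can. A call is refused whole if a number of a shift passes 41.7 or a number of a turn 7.16, either way. A call with a gripper value outside its range is refused whole. "jaw" is the finger opening in mm, from 0 to 87, set as the call begins (left out, the last holds). The fingers move at their own pace and stop on an object; "force" is the grip in N (left out, the last holds). Time passes only in rows, so rows that do not move let the fingers close. It gives the time, the measured TCP pose, the force and the opening at its end, in the units of the state.
- robot.get_obs(): the state, without advancing time (a new reading comes with each control period).
- robot.camera(name): name is "side" or "top"; returns a dict with "color" (400x640x3 uint8, blue, green, red), "depth" (400x640 float32, m along the optical axis (not along the pixel's ray), 0 where there is no reading), "camera_matrix" (3x3 intrinsics, pixels), "k1" (the pictures are not rectified: a ray, as slopes to the right and down, at radius r is drawn at 1 + k1 r^2 times it, then the intrinsics apply), "origin" and "orientation" of the camera in the world. Camera axes: x right, y down, z forward; pixel columns grow to the right and rows downward; lengths in m; the calibration is good to about 2 mm. A picture is of the moment at which its call begins.
- robot.hand_in(): hands the job in, once; it reports no verdict.
The state is a dict: "time": time; "q": joint angles; "joint_velocities": joint speeds; "joint_torque": joint torques, N m; "position": TCP position; "tool_rot": TCP orientation; "ft_force": force on the tool from outside, world axes, zero at the start; "moment": the same for the moment, N m; "grip_width": finger opening in m.
Only numpy, scipy, OpenCV 4.12 (cv2) and the standard library are available. Lean on these libraries where they do the work, as an engineer would, in place of code of your own. Each camera call takes 0.05 s, during which the arm holds its last target.

### The job

Fit the loose drip grate back into the brew station: push it across the station's top so that its plain edge dips into the recess and goes under the lip at the end, then press the tabbed end down past the spring catch until the grate lies flat, fully home. Then take the glass globe off its cork stand and set it gently, upright, in the square opening of the grate, and let go. Leave the other things on the counter where they are.

Things in the scene. Friction and masses are not known exactly. Their poses are not given: they have to be found in the camera images.
- station: Fixed black brew station, 280 x 198 mm. Origin at counter level, midway across, under the edge between landing and recess; x points from landing to lip (roughly to the robot's left), y across, z up. Landing: flat, x -130 to 0 mm, top z 40. Recess: x 0 to 133, y -87 to 87, ledges along both sides (tops z 22, y 50 to 87 mm each side), well floor z 10. Side walls to z 40.
- lip (a point): Middle of the lip's free edge, on its underside (station x 120, y 0, z 33 mm); axes as the station's. The lip runs across the whole recess at its far end: 4 mm thick, underside z 33, top z 37, reaching 13 mm out from the end wall (x 133 to 150). The grate, 3 mm shorter than the recess, only gets in tilted, plain edge first under the lip.
- catch (a joint): Spring catch, middle of the recess's near wall (station x 0, y 0): pale nose 20 mm wide, 45 degree faces above and below, its tip 5.5 mm out of the wall at z 33.5 mm. 0 = out (rest), grows to 0.007 m as it is pushed into the wall. Gravity leaves the grate resting on the nose, tabbed end 10 to 18 mm high; pressing that end down with 6 to 12 N drives it past.
- grate: Loose steel drip grate, 0.4 kg: plate 130 (x) x 140 (y) x 6 mm, 46 mm square opening in its centre. Origin at the centre of its underside, z up. Its +x edge is plain; tabs on the -x edge. Starts flat on the landing, slightly skewed, plain edge 5 to 35 mm over the recess. Fully home: flat on the ledges, underside at station z 22, centre at x 65 to 68 mm, y within 17 mm of 0.
- grate_tabs (a point): Midpoint of the grate's tabbed -x edge (grate x -65, y 0, underside); axes as the grate's. Two upright tabs 6 mm thick, outer faces on this edge, from y 30 to 70 mm each side, tops 28 mm above the underside; the 60 mm gap between them clears the catch. Pushed on, the grate tips by itself at about 70 to 85 mm overhang: plain edge drops to the ledges, this end rises some 15 mm for a while.
- globe: Fragile glass globe, 0.16 kg: ball of 68 mm diameter, upright neck of 30 mm diameter (30 to 66 mm above the ball's centre), steel rim collar of 34 mm diameter on top (66 to 72 mm). Origin at the ball's centre, z along the neck. Starts upright on a fixed cork stand 84 mm square (centre 46 mm above the counter). Seated in the grate's opening its centre is 31 mm above the grate's underside.
There are look-alikes about, which are no part of the job. What is shaped like the globe but orange or purple is not meant.

How it is judged:
On the way, in this order (a step that is already met when the one before it is completed fails the run):
1. the grate's plain edge is under the lip while its tabbed end is still up (x of grate in the frame of station above 0.061 m and z of grate in the frame of station between 0.0255 and 0.036 m), for 0.02 s.
2. the grate lies flat on the ledges, past the catch (x of grate in the frame of station above 0.061 m and z of grate in the frame of station below 0.025 m and angle between grate's own z axis and vertical below 0.04 rad), for 0.2 s.
At the end, for the whole second after the job is handed in: Grate flat on the ledges (height within 3 mm, tilt under 0.04 rad), centre at least 61 mm along station x (edge under the lip); globe in its opening: within 7 mm sideways, centre 26 to 36 mm above the grate's underside, within 0.26 rad of upright; all released and still (all of step 2 and horizontal distance between globe and grate below 0.007 m and z of globe in the frame of grate between 0.026 and 0.036 m and angle between globe's own z axis and vertical below 0.26 rad and linear speed of each of globe, grate below 0.02 m/s); the robot touches nothing.
It fails at once if the globe is set down or knocked hard against the grate (over 15 N) (contact force between globe and grate above 15 N).
It fails at once if the globe is tipped over by more than 0.9 rad or dropped to the counter (angle between globe's own z axis and vertical above 0.9 rad or height (world z) of globe below 0.036 m).
It fails at once if another thing on the counter is moved by more than 40 mm (distance of any of canister, pitcher, cup, bean_tin, tamper, dripper from where it was at the start of the episode above 0.04 m).
It also fails if it takes over 67 s, if anything falls off the work surface, if the arm or the gripper's body presses on something with over 40 N, if the wrist force passes 120 N, or if a joint passes its speed limit or range.

## Working session

There is one attempt and no reset: what is moved stays moved. The work goes in short steps, Python scripts to look and compute and a tool call to move; the robot and the scene stay as the last step left them, time stands still between calls to the robot, and variables do not carry over. Pictures are saved under pics/ and viewed, and the job is handed in when it is done.

Besides the shell and the picture viewer there is one more tool, called by a JSON object that holds its "method" and its "body", one argument or row to a line. step_arm: Moves the arm, as the interface text tells. Its arguments: {"type":"object","properties":{"slide":{"type":"array","items":{"type":"array","items":{"type":"number"}}},"twist":{"type":"array","items":{"type":"number"}},"jaw":{"type":"number"},"force":{"type":"number"}},"required":["slide","twist"]}

```bash
mkdir -p pics; cat > h.py <<'E'
import numpy as np, cv2
from rig import robot
from scipy.spatial.transform import Rotation as R
def snap(name):
    c=robot.camera(name); np.savez(f'{name}.npz',**{k:np.array(v) for k,v in c.items()}); return c
def world(c,us,vs,d=None):
    K=np.array(c['camera_matrix']);us=np.atleast_1d(us).astype(float);vs=np.atleast_1d(vs).astype(float)
    if d is None: d=c['depth'][vs.astype(int),us.astype(int)]
    x=(us-K[0,2])/K[0,0]; y=(vs-K[1,2])/K[1,1]
    a,b=x.copy(),y.copy()
    for _ in range(20):
        s=1+float(c['k1'])*(a*a+b*b); a=x/s;b=y/s
    P=np.stack([a*d,b*d,d],-1)
    return P@R.from_quat(c['orientation']).as_matrix().T+np.array(c['origin'])
def cloud(c):
    v,u=np.mgrid[0:400,0:640]
    return world(c,u.ravel(),v.ravel()).reshape(400,640,3)
def load(name): return dict(np.load(f'{name}.npz'))
E
python3 - <<'E'
from h import *
for n in ('side','top'):
    c=snap(n); cv2.imwrite(f'pics/{n}0.png',c['color']); print(n,c['origin'],c['orientation'],c['camera_matrix'],c['k1'])
o=robot.get_obs();print(o, robot.finger_overhang)
E
```

```text
side [ 0.0442842  -0.78016796  0.89934281] [ 0.88079289 -0.2177926   0.10903186 -0.40605705] [[519.20942591   0.         322.82706615]
 [  0.         519.20942591 198.99372423]
 [  0.           0.           1.        ]] -0.14431353541898675
top [0.41513484 0.06535247 1.33610652] [ 0.71162267 -0.70055395  0.02964594 -0.044028  ] [[398.19110369   0.         316.4264133 ]
 [  0.         398.19110369 201.50084532]
 [  0.           0.           1.        ]] -0.011155093268146659
{'time': 0.1, 'q': array([ 9.97528617e-01,  5.28365195e-01,  1.43379243e+00,  1.57920006e-05,
        1.18140038e+00, -1.78522953e-01]), 'joint_velocities': array([-0.00013251, -0.00128691, -0.00442974,  0.00142693, -0.00037045,
       -0.00012869]), 'joint_torque': array([-1.34245934e-04, -4.40984845e+01, -1.77151322e+01,  6.35072007e-02,
        5.33855287e-02, -4.24880432e-05]), 'position': array([0.23998965, 0.57639906, 0.23866857]), 'tool_rot': array([ 1.96096256e-01,  9.80584159e-01, -9.11385374e-04, -3.67538300e-04]), 'ft_force': array([-0.58185658,  0.25372947,  0.22124853]), 'moment': array([ 0.07439071, -0.05141842, -0.02457762]), 'grip_width': 0.08699253178051633} 0.017
```

View pics/side0.png

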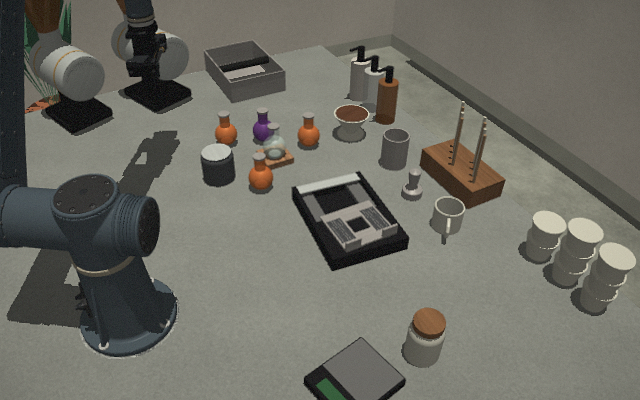

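View pics/top0.png

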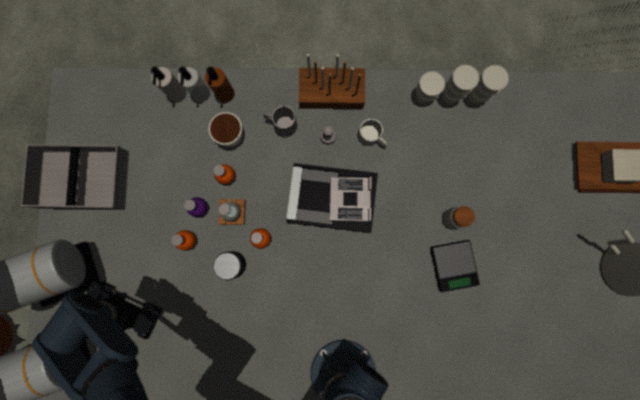

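In the top view, the candidates for the globe are the clear one on cork (231,211), orange ones at (224,174), (184,240) and (260,238), and a purple one at (196,207). I choose the clear one on cork. The station is at about (332,197), with the lip at its left end and the grate on the right. Next is a close crop.

```bash
python3 - <<'E'
from h import *
c=load('top')
a=cv2.resize(c['color'][155:240,275:390],None,fx=6,fy=6,interpolation=cv2.INTER_CUBIC)
cv2.imwrite('pics/ct.png',a)
s=load('side')
b=cv2.resize(s['color'][165:275,240:420],None,fx=4.4,fy=4.4,interpolation=cv2.INTER_CUBIC)
cv2.imwrite('pics/cs.png',b)
g=np.hstack([cv2.resize(c['color'][160:260,170:280],(440,400)),cv2.resize(s['color'][100:200,200:290],(360,400))])
cv2.imwrite('pics/cg.png',g)
P=cloud(c)
np.set_printoptions(precision=3,suppress=True,linewidth=200)
print('z rows over station'); 
for v in range(160,235,6): print(v,(P[v,284:382:5,2]*1000).astype(int))
E
```

```text
z rows over station
160 [-1  0 -4 -2  1  0 -1  0 -1  2 -1 -1  0 -4 -5  4 -2  0 -3 -2]
166 [-4  0 37 35 40 43 38 36 -1 -3  4  2  4  0  1  5 -2 -4 -1  0]
172 [ 4  3 31 41 22 22 18 22 20 23 21 42 40 37 41 40 38 38 41 -1]
178 [ 1 -2 39 35 25 19 22 20 19 22 43 47 49 52 44 44 40 66 37  1]
184 [ 0  3 39 35 10 11  8 12 14  7 44 43 47 47 46 46 47 70 39 -4]
190 [ 2 -1 34 35  8 10 11  8  8  8 50 42 38 40 45 45 46 46 42 -2]
196 [ 0  0 34  4 11 10 12  5 12 13 41 46 40 39 39 47 50 46 42  3]
202 [ 0 35 38  7  6  7 10  7 11  4 43 45 39 40 39 40 47 46 35  1]
208 [ 1 35 40  9  6 10  7  7  5  8 42 45 44 49 47 38 44 67 -2  5]
214 [ 0 38 33 21 20 25 20 18 26 21 46 48 47 49 43 47 47 68  3  1]
220 [ 0 41 41 39 26 22 23 22 25 20 40 43 37 50 49 43 45 68  0  2]
226 [-2  0 -1  1 -1 -4 -4 28 31 35 40 39 37 41 40 39 38 43  0  0]
232 [ 0 -2 -1  1  0 -2  0  4 -1  0  0  3  5 -1 -2  5 -3 39 -2  2]
```

View pics/ct.png

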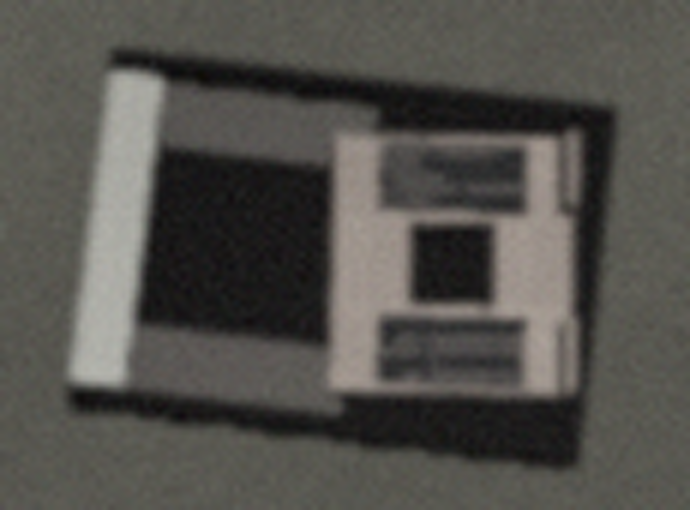

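View pics/cs.png

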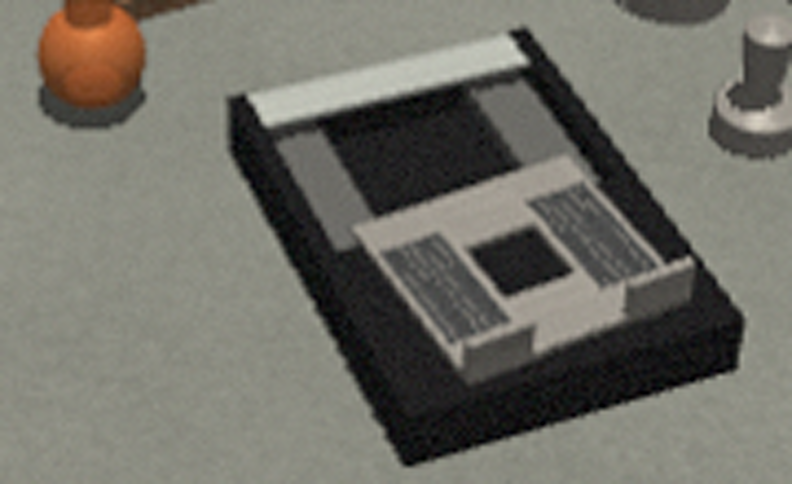

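View pics/cg.png

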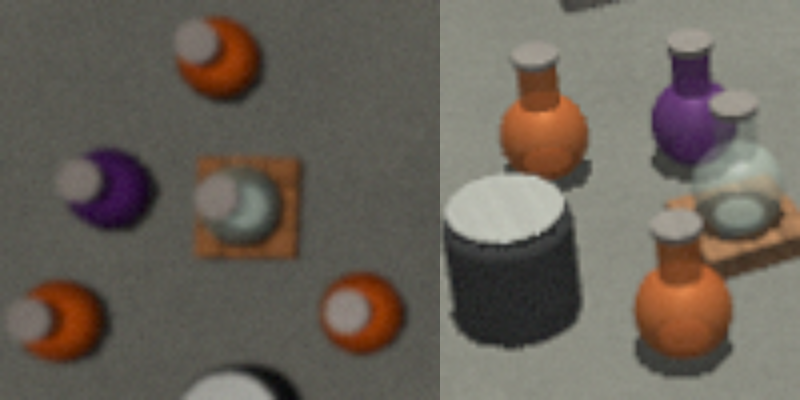

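The crop confirms the clear glass globe on cork. The lip is pale at the left, and the grate's tabs are on the right with its plain edge slightly over the recess. Now I'll compute the poses.

```bash
cat >> h.py <<'E'
def onplane(c,u,v,z):
    o=np.array(c['origin']); p=world(c,u,v,np.ones(np.size(u))); d=p-o
    t=(z-o[2])/d[:,2]; return o+d*t[:,None]
def proj(c,P):
    K=np.array(c['camera_matrix']);q=(np.atleast_2d(P)-np.array(c['origin']))@R.from_quat(c['orientation']).as_matrix()
    x=q[:,0]/q[:,2];y=q[:,1]/q[:,2];s=1+float(c['k1'])*(x*x+y*y)
    return np.stack([K[0,0]*x*s+K[0,2],K[1,1]*y*s+K[1,2]],-1)
def fit(model,pts): # 2D rigid: pts=R model + t
    m=model.mean(0);p=pts.mean(0);A=model-m;B=pts-p
    th=np.arctan2((A[:,0]*B[:,1]-A[:,1]*B[:,0]).sum(),(A*B).sum())
    r=np.array([[np.cos(th),-np.sin(th)],[np.sin(th),np.cos(th)]])
    t=p-r@m; return th,t,np.linalg.norm(pts-(model@r.T+t),axis=1)
E
python3 - <<'E'
from h import *
np.set_printoptions(precision=4,suppress=True,linewidth=200)
c=load('top');s=load('side')
def px(a,ox,oy,f): return np.array(a,float)/f+np.array([ox,oy])-0.5+0.5/f
cr=px([(115,52),(615,106),(578,465),(68,400)],275,155,6)
# top view: left=+y world, station +x = world +y; station +y = world -x => bottom of picture
m=np.array([(.150,-.099),(-.130,-.099),(-.130,.099),(.150,.099)])
W=onplane(c,cr[:,0],cr[:,1],.040); print('T corners',W[:,:2]); print(fit(m,W[:,:2]))
# side view: landing corners & lip corners
cs=px([(523,30),(743,318),(405,412),(232,97)],240,165,4.4)
W2=onplane(s,cs[:,0],cs[:,1],.040); print('S',W2[:,:2]); print(fit(m,W2[:,:2]))
# grate top view z=46
g=px([(335,131),(330,392)],275,155,6);Wg=onplane(c,g[:,0],g[:,1],.046)
g2=px([(582,128),(575,397)],275,155,6);Wg2=onplane(c,g2[:,0],g2[:,1],.068)
mg=np.array([(.065,-.07),(.065,.07),(-.065,-.07),(-.065,.07)])
print('G',fit(mg,np.vstack([Wg,Wg2])[:,:2]))
gs=px([(573,155),(355,231)],240,165,4.4);gs2=px([(693,260),(465,345)],240,165,4.4)
Ws=np.vstack([onplane(s,gs[:,0],gs[:,1],.046),onplane(s,gs2[:,0],gs2[:,1],.068)])
print('Gs',fit(mg,Ws[:,:2]))
# globe rim: z=.046+.072
for c_,uv in ((c,(170+218/4,160+196/4)),(s,(200+734/4-110,100+103/4))):
    print('rim',onplane(c_,uv[0],uv[1],.118))
print('ball',onplane(c,170+246/4,160+207/4,.046))
# cork corners top z?
P=cloud(c); k=P[195:226,216:247]; print('cork z', np.round(k[::4,::4,2]*1000))
E
```

```text
T corners [[ 0.6768  0.1701]
 [ 0.6502 -0.1051]
 [ 0.4535 -0.0853]
 [ 0.4843  0.1913]]
(np.float64(1.46678073600943), array([0.5652, 0.0328]), array([0.0029, 0.0017, 0.0009, 0.0023]))
S [[ 0.6768  0.1659]
 [ 0.6501 -0.1081]
 [ 0.4546 -0.0842]
 [ 0.487   0.1884]]
(np.float64(1.4590505480025318), array([0.566 , 0.0306]), array([0.0051, 0.0016, 0.0037, 0.0035]))
G (np.float64(1.5589359211080536), array([ 0.5613, -0.0167]), array([0.0014, 0.0016, 0.0027, 0.002 ]))
Gs (np.float64(1.557504781204443), array([ 0.5633, -0.0183]), array([0.0029, 0.0038, 0.0033, 0.0027]))
rim [[0.515  0.3746 0.118 ]]
rim [[0.5171 0.3696 0.118 ]]
ball [[0.5122 0.3695 0.046 ]]
cork z [[ -2.   1.   1.  -1.  -1.   1.   2.   4.]
 [ -8.  24.  22.  16.  16.  23.  21.  20.]
 [  1.  18.  66.  68.  68.  50.  16.  19.]
 [  2. 119. 115. 116.  77.  67.  18.  14.]
 [ -0. 118. 118. 121.  75.  65.  22.  14.]
 [ -5.  61.  73.  69.  69.  58.  21.  13.]
 [  1.  19.  56.  64.  54.  21.  19.   9.]
 [ -0.  22.  15.  17.  22.  20.  18.   7.]]
```

{"method": "step_arm", "body": {
  "slide": [
    [0,0,0],
    [0,0,0],
    [0,0,0],
    [0,0,0],
    [0,0,0],
    [0,0,0],
    [0,0,0],
    [0,0,0],
    [0,0,0],
    [0,0,0],
    [0,0,0],
    [0,0,0]
  ],
  "twist": [6.7,6.7,6.7,6.7,6.7,6.7,6.7,6.7,6.7,6.7,6.5,0]
}}

```text
time: 1.1
position: [0.2402, 0.5766, 0.239]
tool_rot: [0.744, 0.668, -0.001, 0.0]
ft_force: [-0.4, 0.2, -0.1]
grip_width: 0.0871
```

{"method": "step_arm", "body": {
  "slide": [
    [-32.5,19,0],
    [-32.5,19,0],
    [-32.5,19,0],
    [-32.5,19,0],
    [-32.5,19,0],
    [-32.5,19,0],
    [-32.5,19,0],
    [-32.5,19,0],
    [-32.5,19,0],
    [-32.5,19,0],
    [-32.5,19,0],
    [-32.5,19,0],
    [-32.5,19,0],
    [-32.5,19,0],
    [-32.5,19,0],
    [-32.5,19,0],
    [-32.5,19,0],
    [-32.5,19,0],
    [-32.5,19,0],
    [-32.5,19,0]
  ],
  "twist": [0,0,0,0,0,0,0,0,0,0,0,0,0,0,0,0,0,0,0,0]
}}

```text
time: 2.77
position: [0.5491, -0.1117, 0.2393]
tool_rot: [0.743, 0.669, -0.0, -0.0]
ft_force: [0.3, -0.3, 0.4]
grip_width: 0.087
```

```bash
cat >> h.py <<'E'
TH=1.464; SO=np.array([.5655,.032])
ex=np.array([np.cos(TH),np.sin(TH)]); ey=np.array([-np.sin(TH),np.cos(TH)])
def st():
    o=robot.get_obs(); M=R.from_quat(o['tool_rot']).as_matrix(); d=o['position'][:2]-SO
    print('t',round(o['time'],2),'pos',o['position'].round(4),'station xy mm',(d@ex*1e3).round(1),(d@ey*1e3).round(1),'toolx vs ex deg',np.degrees(np.arctan2(M[1,0],M[0,0])-TH).round(2),'tilt',np.degrees(np.arccos(-M[2,2])).round(2),'F',o['ft_force'].round(2),'w',o['grip_width'].round(4),'q',o['q'].round(2))
    return o,M
def dl(M,d): print('tool mm',(M.T@np.array(d)*1e3).round(1))
E
python3 -c "
from h import *
o,M=st()"
```

```text
Traceback (most recent call last):
  File "h.py", line 35, in st
    print('t',round(o['time'],2),'pos',o['position'].round(4),'station xy mm',(d@ex*1e3).round(1),(d@ey*1e3).round(1),'toolx vs ex deg',np.degrees(np.arctan2(M[1,0],M[0,0])-TH).round(2),'tilt',np.degrees(np.arccos(-M[2,2])).round(2),'F',o['ft_force'].round(2),'w',o['grip_width'].round(4),'q',o['q'].round(2))
                                                                                                                                                                                                                                                                        ^^^^^^^^^^^^^^^^^^^^^
AttributeError: 'float' object has no attribute 'round'
```

{"method": "step_arm", "body": {
  "slide": [
    [0,0,22],
    [0,0,22],
    [0,0,22],
    [0,0,22],
    [0,0,22],
    [0,0,22],
    [0,0,22],
    [0,0,22],
    [0,0,0]
  ],
  "twist": [0,0,0,0,0,0,0,0,0]
}}

```text
time: 3.52
position: [0.5461, -0.1089, 0.0597]
tool_rot: [0.743, 0.669, -0.002, -0.004]
ft_force: [0.6, 1.3, 0.2]
grip_width: 0.0871
```

```bash
sed -i "s/o\['grip_width'\].round(4)/round(float(o['grip_width']),4)/" h.py
python3 -c "
from h import *
o,M=st()
s=snap('side');cv2.imwrite('pics/s1.png',cv2.resize(s['color'][140:280,230:430],None,fx=4,fy=4))"
```

```text
t 3.52 pos [ 0.5461 -0.1089  0.0597] station xy mm -142.1 4.3 toolx vs ex deg 0.15 tilt 0.48 F [0.6  1.3  0.18] w 0.0871 q [-0.4   0.71  1.73 -0.    0.71 -0.29]
```

View pics/s1.png

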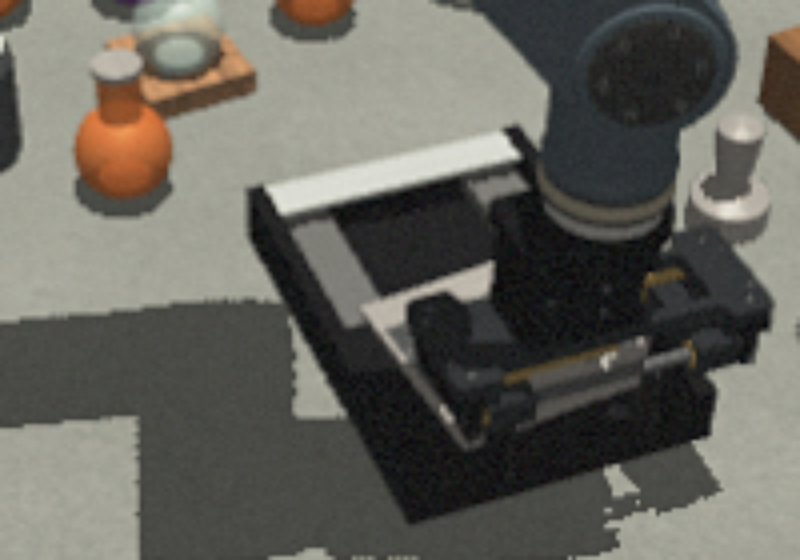

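{"method": "step_arm", "body": {
  "slide": [
    [0,0,0],
    [0,0,0]
  ],
  "twist": [0,0]
}}

```text
time: 3.73
position: [0.5498, -0.1103, 0.0648]
tool_rot: [0.744, 0.669, 0.001, 0.001]
ft_force: [0.0, -0.0, 0.6]
grip_width: 0.0869
```

```bash

python3 -c "
from h import *
o,M=st()
s=snap('top');cv2.imwrite('pics/t1.png',cv2.resize(s['color'][140:250,260:400],None,fx=5,fy=5))"
```

```text
t 3.73 pos [ 0.5498 -0.1103  0.0648] station xy mm -143.1 0.4 toolx vs ex deg 0.05 tilt 0.14 F [ 0.05 -0.04  0.59] w 0.0869 q [-0.4   0.7   1.73  0.    0.71 -0.29]
```

View pics/t1.png

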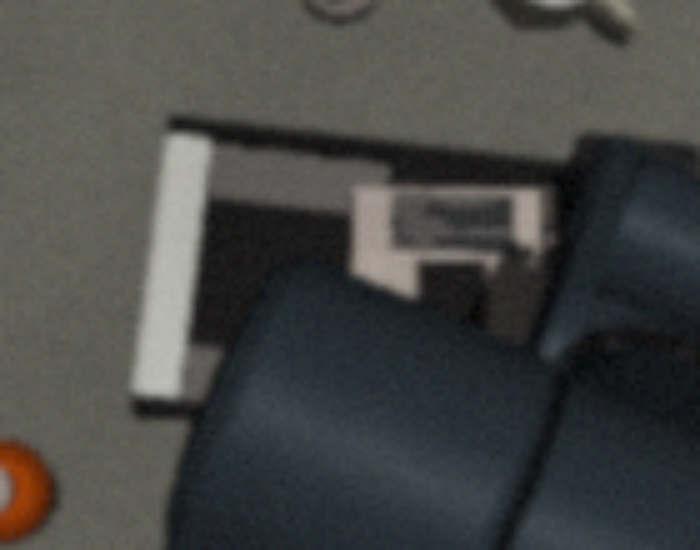

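{"method": "step_arm", "body": {
  "slide": [
    [3.5,0,0],
    [3.5,0,0],
    [3.5,0,0],
    [3.5,0,0],
    [3.5,0,0],
    [3.5,0,0],
    [3.5,0,0],
    [3.5,0,0],
    [3.5,0,0],
    [3.5,0,0],
    [3.5,0,0],
    [3.5,0,0],
    [3.5,0,0],
    [3.5,0,0],
    [3.5,0,0],
    [3.5,0,0],
    [3.5,0,0],
    [3.5,0,0],
    [3.5,0,0],
    [0,0,0]
  ],
  "twist": [0,0,0,0,0,0,0,0,0,0,0,0,0,0,0,0,0,0,0,0]
}}

```text
time: 5.45
position: [0.556, -0.0429, 0.0636]
tool_rot: [0.744, 0.668, 0.0, -0.0]
ft_force: [-0.0, 0.3, 0.4]
grip_width: 0.087
```

```bash

python3 -c "
from h import *
o,M=st()
s=snap('side');cv2.imwrite('pics/s2.png',cv2.resize(s['color'][140:280,230:430],None,fx=4,fy=4))"
```

```text
t 5.45 pos [ 0.556  -0.0429  0.0636] station xy mm -75.5 1.5 toolx vs ex deg 0.01 tilt 0.03 F [-0.04  0.28  0.44] w 0.087 q [-0.28  0.7   1.73  0.    0.71 -0.17]
```

View pics/s2.png

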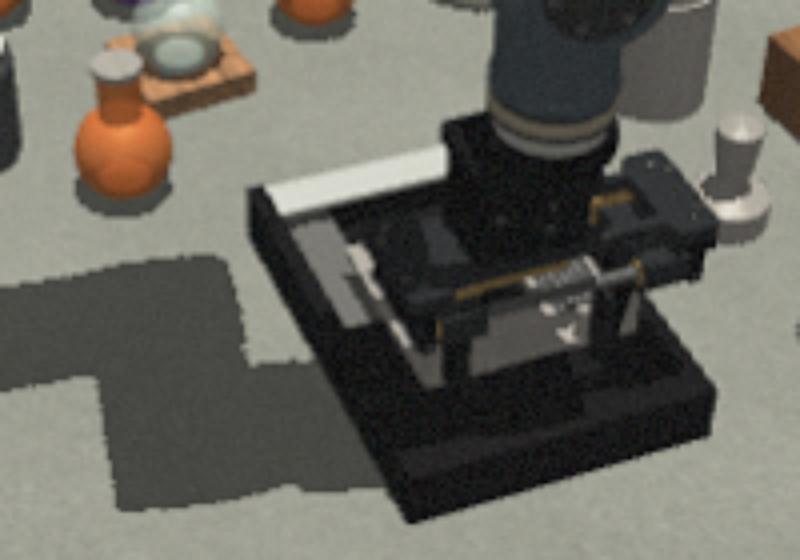

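{"method": "step_arm", "body": {
  "slide": [
    [2.5,0,0],
    [2.5,0,0],
    [2.5,0,0],
    [2.5,0,0],
    [2.5,0,0],
    [2.5,0,0],
    [2.5,0,0],
    [2.5,0,0],
    [2.5,0,0],
    [2.5,0,0],
    [2.5,0,0],
    [2.5,0,0],
    [2.5,0,0],
    [2.5,0,0],
    [2.5,0,0],
    [2.5,0,0],
    [0,0,0],
    [0,0,0]
  ],
  "twist": [0,0,0,0,0,0,0,0,0,0,0,0,0,0,0,0,0,0]
}}

```text
time: 7.0
position: [0.5599, -0.0033, 0.0633]
tool_rot: [0.744, 0.668, -0.0, -0.001]
ft_force: [-0.4, 0.2, 0.4]
grip_width: 0.0869
```

```bash

python3 -c "
from h import *
o,M=st()
s=snap('side');cv2.imwrite('pics/s3.png',cv2.resize(s['color'][140:280,230:430],None,fx=4,fy=4))"
```

```text
t 7.0 pos [ 0.5599 -0.0033  0.0633] station xy mm -35.7 1.8 toolx vs ex deg 0.01 tilt 0.06 F [-0.43  0.17  0.37] w 0.0869 q [-0.21  0.7   1.73  0.    0.71 -0.1 ]
```

View pics/s3.png

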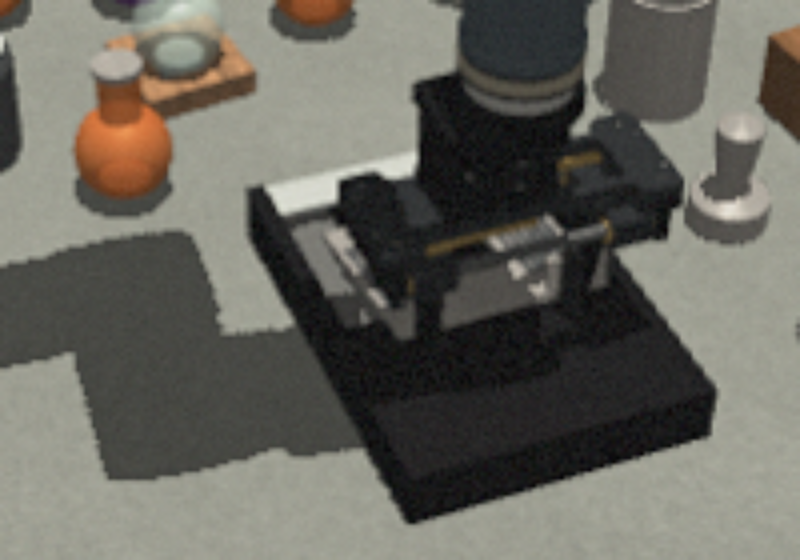

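{"method": "step_arm", "body": {
  "slide": [
    [2,0,0],
    [2,0,0],
    [2,0,0],
    [2,0,0],
    [2,0,0],
    [2,0,0],
    [2,0,0],
    [2,0,0],
    [2,0,0],
    [2,0,0],
    [2,0,0],
    [0,0,0],
    [0,0,0]
  ],
  "twist": [0,0,0,0,0,0,0,0,0,0,0,0,0]
}}

```text
time: 8.13
position: [0.5626, 0.0182, 0.0636]
tool_rot: [0.744, 0.668, 0.0, -0.0]
ft_force: [-0.2, 0.6, -0.1]
grip_width: 0.087
```

```bash

python3 -c "
from h import *
o,M=st()
s=snap('side');cv2.imwrite('pics/s4.png',cv2.resize(s['color'][140:280,230:430],None,fx=4,fy=4))"
```

```text
t 8.13 pos [0.5626 0.0182 0.0636] station xy mm -14.0 1.4 toolx vs ex deg 0.0 tilt 0.02 F [-0.24  0.61 -0.13] w 0.087 q [-0.17  0.7   1.72  0.    0.72 -0.06]
```

View pics/s4.png

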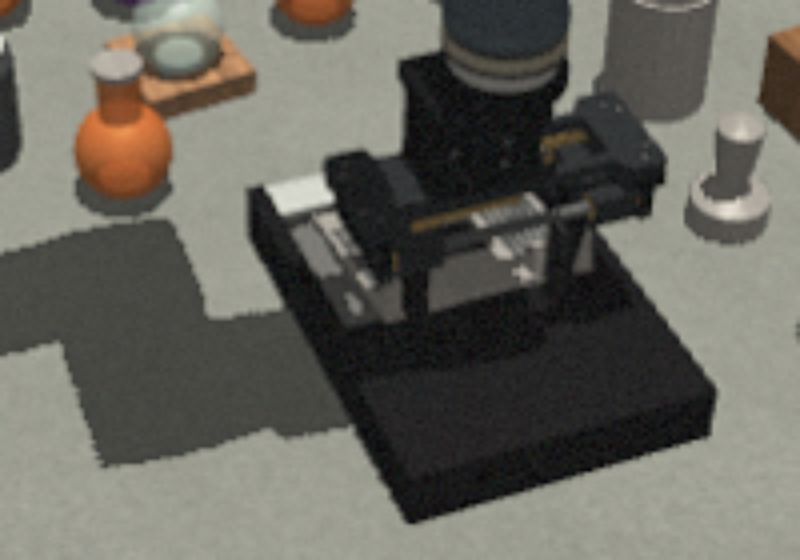

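{"method": "step_arm", "body": {
  "slide": [
    [1,0,0],
    [1,0,0],
    [1,0,0],
    [1,0,0],
    [1,0,0],
    [0,0,0],
    [0,0,0],
    [0,0,0]
  ],
  "twist": [0,0,0,0,0,0,0,0]
}}

```text
time: 8.85
position: [0.5631, 0.023, 0.0636]
tool_rot: [0.744, 0.668, 0.0, -0.0]
ft_force: [-0.7, -0.6, -0.8]
grip_width: 0.0871
```

```bash

python3 -c "
from h import *
o,M=st()
s=snap('side');cv2.imwrite('pics/s5.png',cv2.resize(s['color'][160:260,250:410],None,fx=5,fy=5))"
```

```text
t 8.85 pos [0.5631 0.023  0.0636] station xy mm -9.2 1.4 toolx vs ex deg -0.0 tilt 0.01 F [-0.68 -0.55 -0.83] w 0.0871 q [-0.16  0.7   1.72  0.    0.72 -0.05]
```

View pics/s5.png

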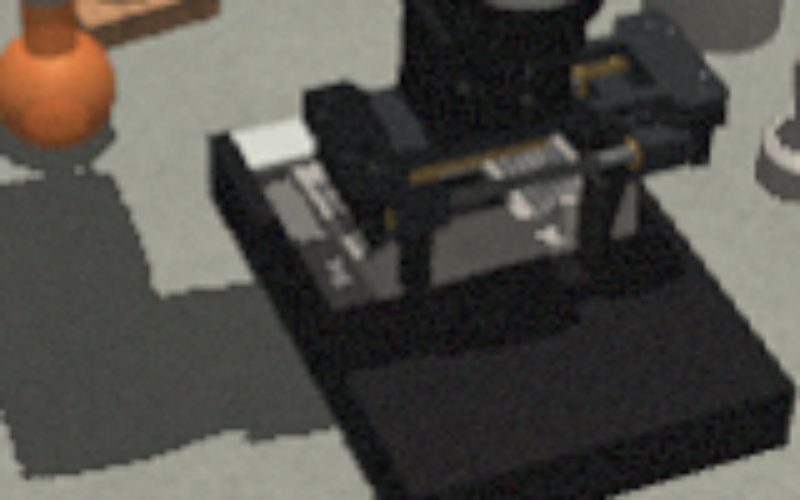

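{"method": "step_arm", "body": {
  "slide": [
    [0.5,0,0],
    [0.5,0,0],
    [0.5,0,0],
    [0.5,0,0],
    [0,0,0],
    [0,0,0]
  ],
  "twist": [0,0,0,0,0,0]
}}

```text
time: 9.4
position: [0.5634, 0.0251, 0.0636]
tool_rot: [0.744, 0.668, 0.0, 0.0]
ft_force: [0.7, 0.4, -0.2]
grip_width: 0.087
```

```bash

python3 -c "
from h import *
o,M=st()
s=snap('side');cv2.imwrite('pics/s6.png',cv2.resize(s['color'][160:260,250:410],None,fx=5,fy=5))"
```

```text
t 9.4 pos [0.5634 0.0251 0.0636] station xy mm -7.1 1.3 toolx vs ex deg 0.0 tilt 0.02 F [ 0.73  0.36 -0.25] w 0.087 q [-0.15  0.7   1.72  0.    0.72 -0.05]
```

View pics/s6.png

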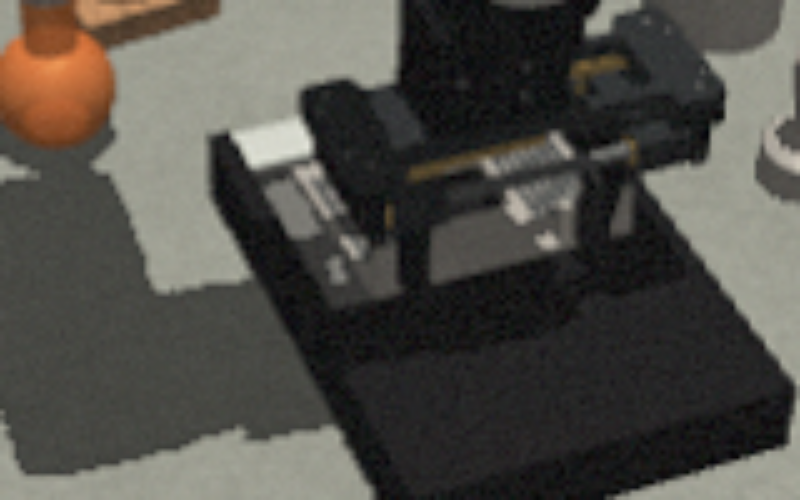

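{"method": "step_arm", "body": {
  "slide": [
    [0.5,0,0],
    [0.5,0,0],
    [0,0,0],
    [0,0,0]
  ],
  "twist": [0,0,0,0]
}}

```text
time: 9.78
position: [0.5634, 0.0259, 0.0636]
tool_rot: [0.744, 0.668, 0.0, -0.0]
ft_force: [0.3, -0.4, -0.6]
grip_width: 0.087
```

{"method": "step_arm", "body": {
  "slide": [
    [0.5,0,0],
    [0.5,0,0],
    [0,0,0],
    [0,0,0]
  ],
  "twist": [0,0,0,0]
}}

```text
time: 10.12
position: [0.5636, 0.0269, 0.0635]
tool_rot: [0.744, 0.668, 0.0, 0.0]
ft_force: [0.1, -0.2, -0.8]
grip_width: 0.0867
```

{"method": "step_arm", "body": {
  "slide": [
    [-4,0,0],
    [-8,0,0],
    [-8,0,-10],
    [-15,0,-25],
    [-25,0,-30],
    [-30,0,-30],
    [-30,0,-20],
    [-20,0,0],
    [0,0,0]
  ],
  "twist": [0,0,0,0,0,0,0,0,0]
}}

```text
time: 10.87
position: [0.5498, -0.1172, 0.1809]
tool_rot: [0.745, 0.667, 0.001, 0.003]
ft_force: [0.8, 0.4, 0.3]
grip_width: 0.0872
```

```bash

python3 -c "
from h import *
o,M=st()
s=snap('side');cv2.imwrite('pics/s7.png',cv2.resize(s['color'][160:270,250:410],None,fx=5,fy=5,interpolation=cv2.INTER_CUBIC))
s=snap('top');cv2.imwrite('pics/t7.png',cv2.resize(s['color'][155:240,275:390],None,fx=6,fy=6,interpolation=cv2.INTER_CUBIC))"
```

```text
t 10.87 pos [ 0.5498 -0.1172  0.1809] station xy mm -150.0 -0.3 toolx vs ex deg -0.27 tilt 0.4 F [0.82 0.43 0.29] w 0.0872 q [-0.41  0.52  1.66 -0.    0.96 -0.3 ]
```

View pics/s7.png

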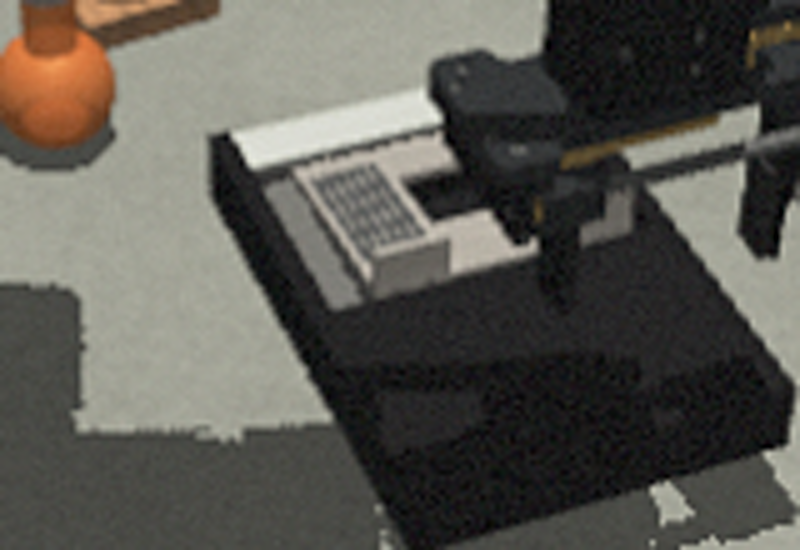

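View pics/t7.png

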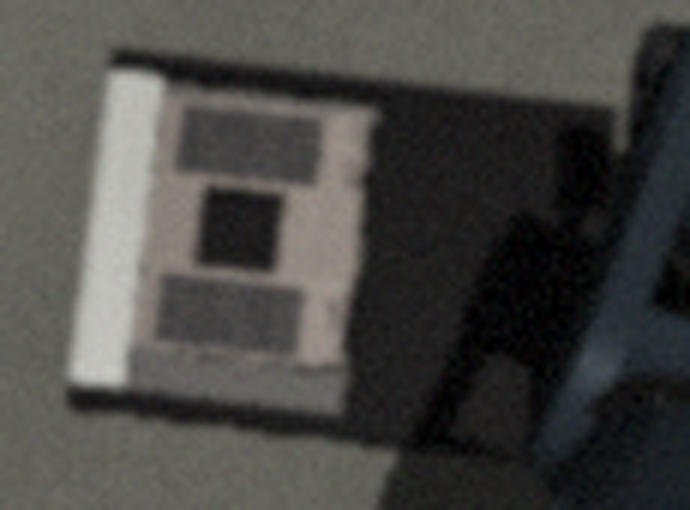

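```bash

python3 -c "
from h import *
np.set_printoptions(precision=1,suppress=True,linewidth=200)
for n in ('top','side'):
    c=load(n);P=cloud(c);S=np.stack([(P[...,:2]-SO)@ex,(P[...,:2]-SO)@ey,P[...,2]],-1)*1e3
    for x in range(-12,130,6):
        m=(abs(S[...,0]-x)<3)&(S[...,1]>-75)&(S[...,1]<40)&(c['depth']>0)
        col=c['color'].astype(int).sum(-1)>300
        mm=m&col&(S[...,2]<100)
        z=S[...,2][mm]
        if len(z)>4: print(n,x,len(z),np.percentile(z,[10,50,90]))
"
```

```text
top 6 38 [35.8 40.5 62.6]
top 12 64 [35.9 40.6 63.3]
top 18 63 [36.5 38.8 42. ]
top 24 64 [34.5 37.8 40.5]
top 30 53 [33.9 37.2 39.9]
top 36 31 [34.  36.3 39.7]
top 42 32 [32.5 36.9 39.2]
top 48 9 [33.6 38.6 40.6]
top 60 7 [33.  35.1 37.5]
top 66 6 [31.8 34.1 37.6]
top 72 6 [30.9 31.3 33.1]
top 90 6 [30.  31.6 32.4]
top 96 31 [26.3 30.1 33.5]
top 102 31 [28.  30.3 34.7]
top 108 39 [26.9 30.  32.7]
top 114 62 [25.7 29.2 32.4]
top 120 69 [25.6 30.2 38.8]
top 126 61 [33.8 36.6 39.1]
side 0 7 [38.5 39.4 50.6]
side 6 68 [37.  40.  60.9]
side 12 28 [37.4 39.7 60.7]
side 18 22 [36.  39.4 40.6]
side 24 13 [35.8 37.8 39.8]
side 30 16 [35.6 37.7 39.1]
side 36 16 [35.7 37.2 39.2]
side 42 30 [34.1 36.  39.1]
side 48 15 [33.4 35.7 37.1]
side 54 10 [34.3 35.1 36.6]
side 60 15 [32.6 35.  36.5]
side 66 7 [33.  34.2 35.5]
side 72 12 [31.4 33.4 35.6]
side 78 14 [29.1 32.2 33.8]
side 84 11 [31.2 33.3 33.9]
side 90 22 [29.9 31.8 34. ]
side 96 29 [26.6 30.5 32.1]
side 102 31 [28.2 30.5 32.9]
side 108 26 [27.5 29.9 31.2]
side 114 35 [27.  29.1 32. ]
side 120 44 [26.5 33.  37.3]
side 126 49 [29.9 35.7 38.3]
```

{"method": "step_arm", "body": {
  "slide": [
    [19.5,1,0],
    [19.5,1,0],
    [19.5,1,0],
    [19.5,1,0],
    [19.5,1,0],
    [19.5,1,0],
    [19.5,1,0],
    [19.5,1,0],
    [0,1,10],
    [0,0,20],
    [0,0,20],
    [0,0,20],
    [0,0,14],
    [0,0,0],
    [0,0,0],
    [0,0,0]
  ],
  "twist": [0,0,0,0,0,0,0,0,0,0,0,0,0,0,0,0]
}}

```text
time: 12.3
position: [0.5743, 0.0423, 0.0942]
tool_rot: [0.744, 0.668, 0.0, 0.0]
ft_force: [0.1, -0.3, 0.4]
grip_width: 0.087
```

```bash

python3 -c "
from h import *
o,M=st()
s=snap('side');cv2.imwrite('pics/s8.png',cv2.resize(s['color'][150:260,250:410],None,fx=5,fy=5,interpolation=cv2.INTER_CUBIC))"
```

```text
t 12.3 pos [0.5743 0.0423 0.0942] station xy mm 11.2 -7.7 toolx vs ex deg 0.02 tilt 0.0 F [ 0.1  -0.32  0.38] w 0.087 q [-0.12  0.66  1.67 -0.    0.8  -0.01]
```

View pics/s8.png

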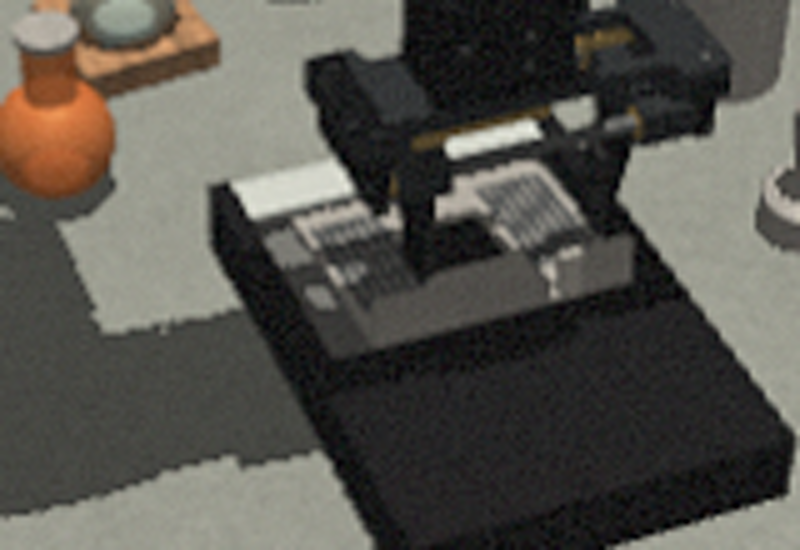

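{"method": "step_arm", "body": {
  "slide": [
    [-3,0,0],
    [-3,0,0],
    [0,0,3],
    [0,0,3],
    [0,0,3],
    [0,0,2],
    [0,0,2],
    [0,0,2],
    [0,0,2],
    [0,0,2],
    [0,0,1],
    [0,0,0]
  ],
  "twist": [0,0,0,0,0,0,0,0,0,0,0,0]
}}

```text
time: 13.35
position: [0.5734, 0.0365, 0.0735]
tool_rot: [0.744, 0.668, -0.0, -0.0]
ft_force: [-0.5, 0.8, -0.2]
grip_width: 0.0871
```

```bash

python3 -c "
from h import *
o,M=st()
s=snap('side');cv2.imwrite('pics/s9.png',cv2.resize(s['color'][160:250,270:400],None,fx=6,fy=6,interpolation=cv2.INTER_CUBIC))"
```

```text
t 13.35 pos [0.5734 0.0365 0.0735] station xy mm 5.3 -7.3 toolx vs ex deg -0.0 tilt 0.04 F [-0.48  0.78 -0.21] w 0.0871 q [-0.13  0.7   1.69  0.    0.76 -0.02]
```

View pics/s9.png

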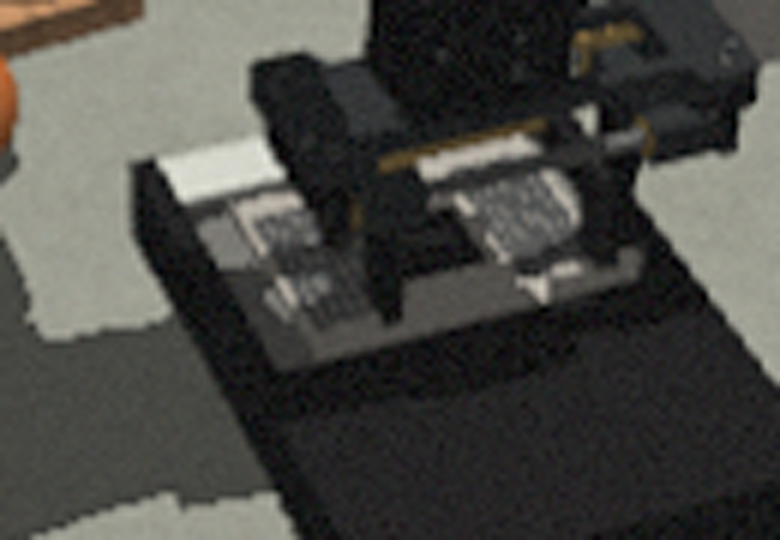

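{"method": "step_arm", "body": {
  "slide": [
    [0,0,1],
    [0,0,1],
    [0,0,1],
    [0,0,1],
    [0,0,0],
    [0,0,0]
  ],
  "twist": [0,0,0,0,0,0]
}}

```text
time: 13.9
position: [0.5735, 0.0364, 0.0699]
tool_rot: [0.744, 0.668, -0.0, -0.0]
ft_force: [-1.1, 0.4, 0.3]
grip_width: 0.0868
```

{"method": "step_arm", "body": {
  "slide": [
    [0,0,1],
    [0,0,1],
    [0,0,1],
    [0,0,0],
    [0,0,0]
  ],
  "twist": [0,0,0,0,0]
}}

```text
time: 14.32
position: [0.5737, 0.0363, 0.0674]
tool_rot: [0.744, 0.668, 0.0, 0.0]
ft_force: [-0.2, 0.2, 4.0]
grip_width: 0.0869
```

{"method": "step_arm", "body": {
  "slide": [
    [0,0,1],
    [0,0,1],
    [0,0,0],
    [0,0,0]
  ],
  "twist": [0,0,0,0]
}}

```text
time: 14.65
position: [0.5737, 0.0363, 0.0672]
tool_rot: [0.744, 0.668, 0.0, 0.0]
ft_force: [-3.0, 0.2, 15.3]
grip_width: 0.0871
```

{"method": "step_arm", "body": {
  "slide": [
    [0,0,-2],
    [0,0,-4],
    [0,0,-12],
    [0,0,-20],
    [0,0,-25],
    [0,0,-30],
    [0,0,-30],
    [0,0,-30],
    [0,0,-30],
    [20,0,0],
    [35,0,0],
    [35,0,0],
    [35,0,0],
    [35,0,0],
    [35,0,0],
    [20,0,0],
    [0,0,0]
  ],
  "twist": [0,0,0,0,0,0,0,0,0,0,0,0,0,0,0,0,0]
}}

```text
time: 16.07
position: [0.5963, 0.2547, 0.2483]
tool_rot: [0.742, 0.67, 0.001, -0.0]
ft_force: [-0.6, -0.4, 0.4]
grip_width: 0.0869
```

```bash

python3 -c "
from h import *
o,M=st()
for n in ('top','side'):
    c=load(n)
    P=cloud(dict(np.load(n+'.npz'))) 
    # globe not occluded in stored top? report rim pts
    m=(abs(P[...,0]-.515)<.04)&(abs(P[...,1]-.371)<.04)&(P[...,2]>.108)&(P[...,2]<.13)
    v,u=np.nonzero(m);print(n,len(u),P[m].mean(0).round(4), (P[m].max(0)/2+P[m].min(0)/2).round(4), u.mean(),v.mean(), onplane(c,(u.min()+u.max())/2,(v.min()+v.max())/2,.118))
s=snap('side');cv2.imwrite('pics/s10.png',cv2.resize(s['color'][150:260,250:410],None,fx=5,fy=5,interpolation=cv2.INTER_CUBIC))
s=snap('top');cv2.imwrite('pics/t10.png',cv2.resize(s['color'][155:240,275:390],None,fx=6,fy=6,interpolation=cv2.INTER_CUBIC))"
```

```text
t 16.07 pos [0.5963 0.2547 0.2483] station xy mm 224.7 -6.9 toolx vs ex deg 0.27 tilt 0.14 F [-0.6  -0.45  0.44] w 0.0869 q [0.23 0.55 1.36 0.   1.23 0.33]
top 98 [0.5153 0.3765 0.1166] [0.5151 0.3762 0.1168] 223.98979591836735 208.90816326530611 [[0.51494264 0.37611886 0.118     ]]
side 80 [0.517  0.3716 0.1146] [0.5179 0.373  0.1141] 273.2375 126.4375 [[0.51443269 0.36359598 0.118     ]]
```

View pics/s10.png

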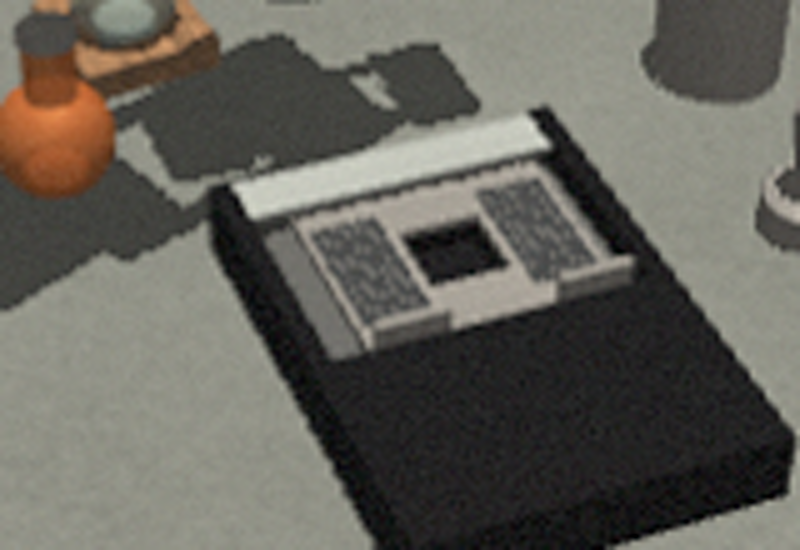

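View pics/t10.png

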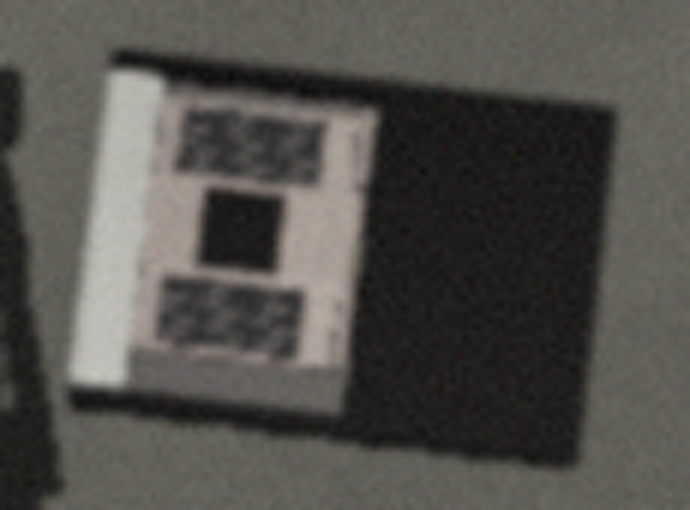

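```bash

python3 -c "
from h import *
np.set_printoptions(precision=4,suppress=True,linewidth=200)
t=load('top');s=load('side')
print('open T',onplane(t,275+241/6-.42,155+230.5/6-.42,.028))
q=np.array([(403,232),(487,215),(512,268),(430,285)]).mean(0)
print('open S',onplane(s,250+q[0]/5-.4,150+q[1]/5-.4,.028))
for n,c in (('T',t),('S',s)):
    P=cloud(c);S=np.stack([(P[...,:2]-SO)@ex,(P[...,:2]-SO)@ey,P[...,2]],-1)
    m=(S[...,0]>.012)&(S[...,0]<.115)&(S[...,1]>-.07)&(S[...,1]<.055)&(S[...,2]>.02)&(c['color'].sum(-1)>330)
    A=np.c_[S[m][:,:2]-[.065,-.008],np.ones(m.sum())]; k=np.linalg.lstsq(A,S[m][:,2],rcond=None)[0]; print(n,m.sum(),'slopes,z',k)
"

```

```text
open T [[0.58   0.0992 0.028 ]]
open S [[0.5829 0.096  0.028 ]]
T 469 slopes,z [-0.0042  0.0019  0.0275]
S 425 slopes,z [-0.0007  0.0091  0.0274]
```

{"method": "step_arm", "body": {
  "slide": [
    [18,-15.5,0],
    [18,-15.5,0],
    [18,-15.5,0],
    [18,-15.5,0],
    [18,-15.5,0],
    [18,-15.5,0],
    [0,0,0],
    [0,0,0],
    [0,0,0]
  ],
  "twist": [0,0,0,0,0,0,0,0,0],
  "jaw": 64
}}

```text
time: 16.92
position: [0.5162, 0.366, 0.2482]
tool_rot: [0.744, 0.668, -0.0, 0.0]
ft_force: [0.1, -0.7, 0.2]
grip_width: 0.0642
```

```bash

python3 -c "
from h import *
o,M=st(); dl(M,np.array([.5155,.372,.099])-o['position'])
s=snap('side');cv2.imwrite('pics/s11.png',cv2.resize(s['color'][70:210,190:350],None,fx=5,fy=4.2,interpolation=cv2.INTER_CUBIC))"
```

```text
t 16.92 pos [0.5162 0.366  0.2482] station xy mm 326.8 84.6 toolx vs ex deg -0.06 tilt 0.05 F [ 0.12 -0.7   0.16] w 0.0642 q [ 0.44  0.53  1.4  -0.    1.21  0.55]
tool mm [  6.   -1.4 149.2]
```

View pics/s11.png

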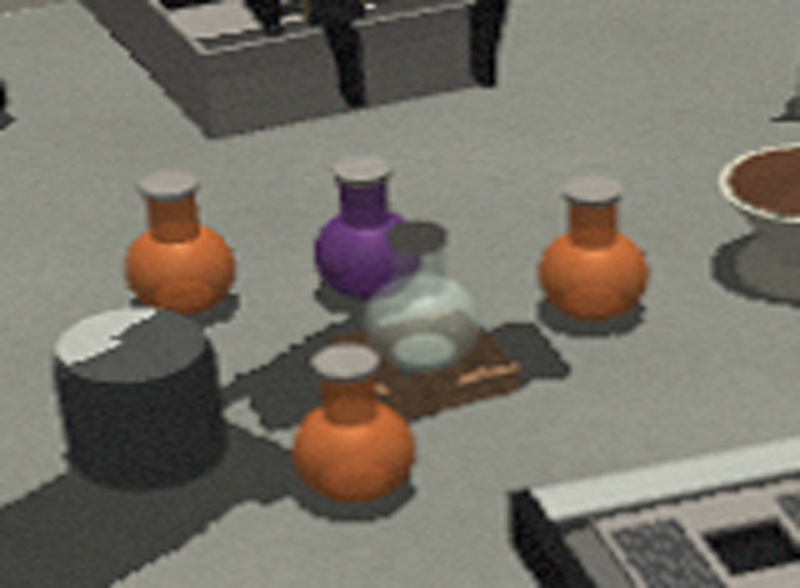

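```bash

python3 -c "
from h import *
s=load('side');t=load('top')
print(onplane(s,190+415/5-.4,70+237/4.2-.4,.118), onplane(s,190+422/5-.4,70+322/4.2-.4,.046))
for p in ((.514,.370),(.516,.373),(.516,.376)): print(p,proj(s,[(*p,.118),(*p,.046)]).round(1).tolist(),proj(t,[(*p,.118),(*p,.046)]).round(1).tolist())
"

```

```text
[[0.51424363 0.36937705 0.118     ]] [[0.51700901 0.37356339 0.046     ]]
(0.514, 0.37) [[272.4, 125.9], [273.5, 147.2]] [[226.0, 209.3], [231.4, 211.2]]
(0.516, 0.373) [[272.7, 125.3], [273.8, 146.5]] [[225.0, 208.7], [230.5, 210.6]]
(0.516, 0.376) [[272.2, 124.8], [273.3, 145.9]] [[224.1, 208.7], [229.6, 210.6]]
```

{"method": "step_arm", "body": {
  "slide": [
    [6,-2,0],
    [0,0,15],
    [0,0,18],
    [0,0,18],
    [0,0,18],
    [0,0,18],
    [0,0,18],
    [0,0,15],
    [0,0,12],
    [0,0,8],
    [0,0,6],
    [0,0,3],
    [0,0,0],
    [0,0,0],
    [0,0,0]
  ],
  "twist": [0,0,0,0,0,0,0,0,0,0,0,0,0,0,0]
}}

```text
time: 18.22
position: [0.5148, 0.3739, 0.0999]
tool_rot: [0.744, 0.668, 0.001, 0.0]
ft_force: [0.5, 0.3, -0.1]
grip_width: 0.064
```

```bash

python3 -c "
from h import *
o,M=st()
s=snap('side');cv2.imwrite('pics/s12.png',cv2.resize(s['color'][70:210,190:350],None,fx=5,fy=4.2,interpolation=cv2.INTER_CUBIC))"
```

```text
t 18.22 pos [0.5148 0.3739 0.0999] station xy mm 334.6 86.9 toolx vs ex deg 0.0 tilt 0.1 F [ 0.52  0.27 -0.07] w 0.064 q [0.45 0.72 1.51 0.   0.91 0.56]
```

View pics/s12.png

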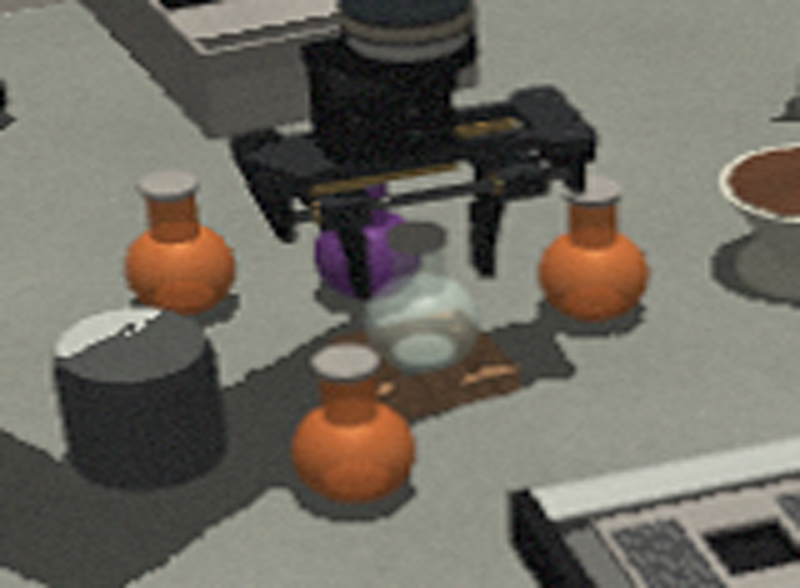

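{"method": "step_arm", "body": {
  "slide": [
    [0,0,0],
    [0,0,0],
    [0,0,0],
    [0,0,0],
    [0,0,0],
    [0,0,0],
    [0,0,0],
    [0,0,0]
  ],
  "twist": [0,0,0,0,0,0,0,0],
  "jaw": 20,
  "force": 15
}}

```text
time: 18.93
position: [0.5143, 0.3736, 0.099]
tool_rot: [0.744, 0.668, 0.0, 0.0]
ft_force: [0.6, 0.2, 0.1]
grip_width: 0.0321
```

```bash

python3 -c "
from h import *
o,M=st()
s=snap('side');cv2.imwrite('pics/s13.png',cv2.resize(s['color'][100:180,230:320],None,fx=7,fy=7,interpolation=cv2.INTER_CUBIC))"
```

```text
t 18.93 pos [0.5143 0.3736 0.099 ] station xy mm 334.2 87.3 toolx vs ex deg 0.0 tilt 0.01 F [0.58 0.17 0.05] w 0.0321 q [ 0.45  0.72  1.51 -0.    0.91  0.56]
```

View pics/s13.png

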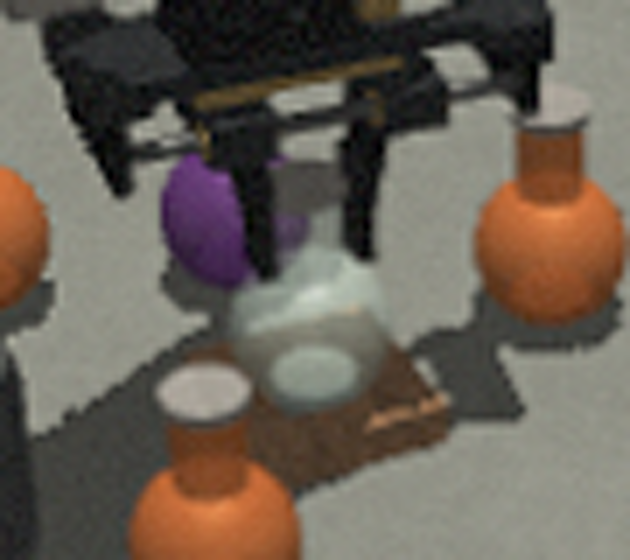

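{"method": "step_arm", "body": {
  "slide": [
    [0,0,0],
    [0,0,0],
    [0,0,0],
    [0,0,0]
  ],
  "twist": [0,0,0,0]
}}

```text
time: 19.32
position: [0.5143, 0.3736, 0.099]
tool_rot: [0.744, 0.668, 0.0, 0.0]
ft_force: [0.9, 0.2, -0.1]
grip_width: 0.0316
```

{"method": "step_arm", "body": {
  "slide": [
    [0,0,0],
    [0,0,0],
    [0,0,0],
    [0,0,0],
    [0,0,0],
    [0,0,0]
  ],
  "twist": [0,0,0,0,0,0]
}}

```text
time: 19.82
position: [0.5143, 0.3736, 0.099]
tool_rot: [0.744, 0.668, 0.0, 0.0]
ft_force: [0.6, 0.4, -0.7]
grip_width: 0.0316
```

{"method": "step_arm", "body": {
  "slide": [
    [0,0,-2],
    [0,0,-4],
    [0,0,-8],
    [0,0,-15],
    [0,0,-20],
    [0,0,-25],
    [0,0,-25],
    [0,0,-25],
    [0,0,-16],
    [0,0,0],
    [0,0,0],
    [0,0,0]
  ],
  "twist": [0,0,0,0,0,0,0,0,0,0,0,0]
}}

```text
time: 20.82
position: [0.5132, 0.3731, 0.238]
tool_rot: [0.744, 0.668, -0.001, -0.0]
ft_force: [0.8, 0.2, -1.8]
grip_width: 0.0318
```

```bash

python3 -c "
from h import *
o,M=st()
s=snap('side');cv2.imwrite('pics/s14.png',cv2.resize(s['color'][50:180,210:330],None,fx=4.5,fy=4.5,interpolation=cv2.INTER_CUBIC))"
```

```text
t 20.82 pos [0.5132 0.3731 0.238 ] station xy mm 333.6 88.3 toolx vs ex deg 0.0 tilt 0.14 F [ 0.79  0.16 -1.79] w 0.0318 q [ 0.45  0.54  1.41 -0.    1.19  0.56]
```

View pics/s14.png

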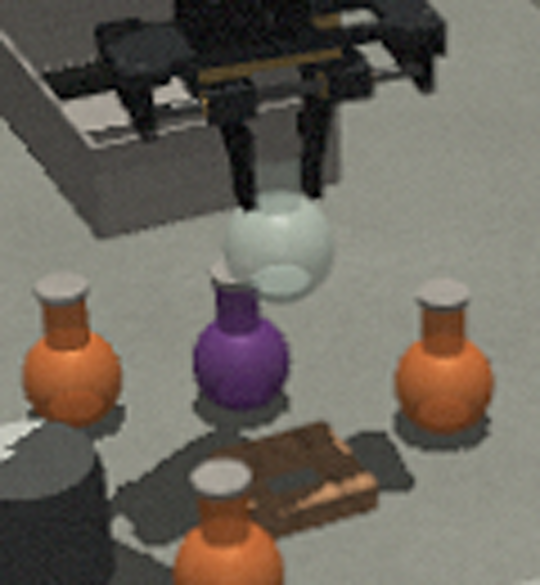

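```bash

python3 -c "
from h import *
s=load('side')
print(onplane(s,271.6,104.3,.185), proj(s,[(.5132,.3731,.185),(.5132,.3731,.221)]))
P=cloud(s); m=(abs(P[...,0]-.513)<.06)&(abs(P[...,1]-.37)<.06)&(P[...,2]>.14)&(P[...,2]<.205)
print(m.sum()); Q=P[m]
from scipy.optimize import least_squares
f=lambda p:np.linalg.norm(Q-p,axis=1)-.034
r=least_squares(f,[.513,.37,.185],loss='soft_l1',f_scale=.003);print(r.x.round(4),np.median(abs(f(r.x))))
"

```

```text
[[0.51622502 0.3733905  0.185     ]] [[270.6247786  104.60319218]
 [270.02038717  92.9011046 ]]
347
[0.5179 0.3756 0.1824] 0.0012738427968655014
```

{"method": "step_arm", "body": {
  "slide": [
    [-5,2,0],
    [-10,4,0],
    [-18,6,0],
    [-22,8,0],
    [-25,9,0],
    [-25,9,0],
    [-25,9,0],
    [-25,9,0],
    [-25,9,0],
    [-25,9,0],
    [-22,7,0],
    [-18,6,0],
    [-12,4,0],
    [-8,3,0],
    [-3,1,0],
    [0,0,0],
    [0,0,0],
    [0,0,0]
  ],
  "twist": [0,0,0,0,0,0,0,0,0,0,0,0,0,0,0,0,0,0]
}}

```text
time: 22.37
position: [0.5798, 0.098, 0.2389]
tool_rot: [0.743, 0.669, -0.0, -0.0]
ft_force: [-0.1, -0.8, -0.8]
grip_width: 0.0316
```

```bash

cat > b.py <<'E'
from h import *
from scipy.optimize import least_squares
def ball(s,g):
    P=cloud(s); m=(abs(P[...,0]-g[0])<.05)&(abs(P[...,1]-g[1])<.05)&(abs(P[...,2]-g[2])<.032)&(s['color'].astype(int).sum(-1)>250)
    Q=P[m]; f=lambda p:np.linalg.norm(Q-p,axis=1)-.034
    r=least_squares(f,g,loss='soft_l1',f_scale=.003); print('ball',m.sum(),r.x.round(4))
E
python3 -c "
from b import *
o,M=st(); dl(M,np.array([.579,.096,.2])-o['position'])
s=snap('side'); g=o['position']+[.003,.001,-.053]; ball(s,g)
cv2.imwrite('pics/s15.png',cv2.resize(s['color'][120:260,260:400],None,fx=5,fy=4.2,interpolation=cv2.INTER_CUBIC))"
```

```text
t 22.37 pos [0.5798 0.098  0.2389] station xy mm 67.1 -7.1 toolx vs ex deg 0.07 tilt 0.03 F [-0.05 -0.83 -0.77] w 0.0316 q [-0.02  0.48  1.53  0.    1.14  0.08]
tool mm [-2.1 -0.5 38.9]
ball 548 [0.5823 0.1009 0.1833]
```

View pics/s15.png

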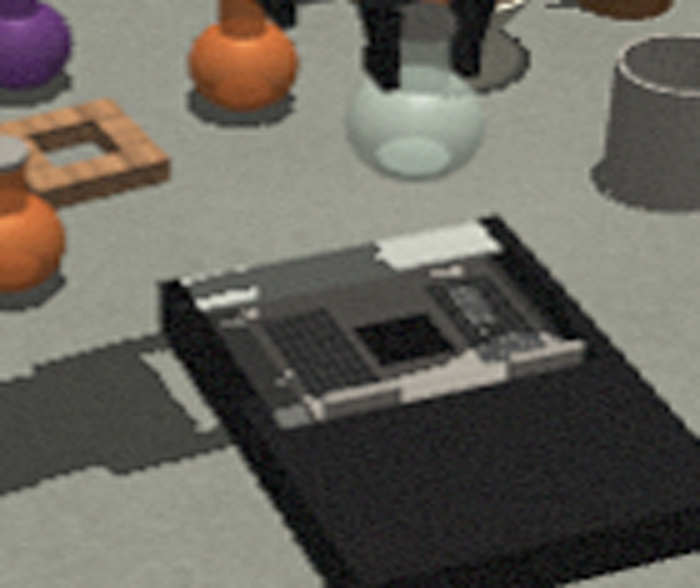

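{"method": "step_arm", "body": {
  "slide": [
    [-3,0,5],
    [0,0,15],
    [0,0,20],
    [0,0,20],
    [0,0,20],
    [0,0,15],
    [0,0,10],
    [0,0,6],
    [0,0,3],
    [0,0,0],
    [0,0,0],
    [0,0,0]
  ],
  "twist": [0,0,0,0,0,0,0,0,0,0,0,0]
}}

```text
time: 23.42
position: [0.5805, 0.0941, 0.126]
tool_rot: [0.744, 0.668, 0.001, 0.001]
ft_force: [-1.0, -0.4, -0.9]
grip_width: 0.0319
```

```bash

python3 -c "
from b import *
o,M=st()
s=snap('side'); g=o['position']+[.003,.001,-.053]; ball(s,g)
cv2.imwrite('pics/s16.png',cv2.resize(s['color'][140:250,270:400],None,fx=5,fy=5,interpolation=cv2.INTER_CUBIC))
t=snap('top'); cv2.imwrite('pics/t16.png',cv2.resize(t['color'][155:240,275:390],None,fx=6,fy=6,interpolation=cv2.INTER_CUBIC))"
```

```text
t 23.42 pos [0.5805 0.0941 0.126 ] station xy mm 63.3 -8.3 toolx vs ex deg 0.0 tilt 0.12 F [-0.96 -0.44 -0.87] w 0.0319 q [-0.03  0.63  1.63  0.    0.89  0.08]
ball 436 [0.5832 0.0983 0.0714]
```

View pics/s16.png

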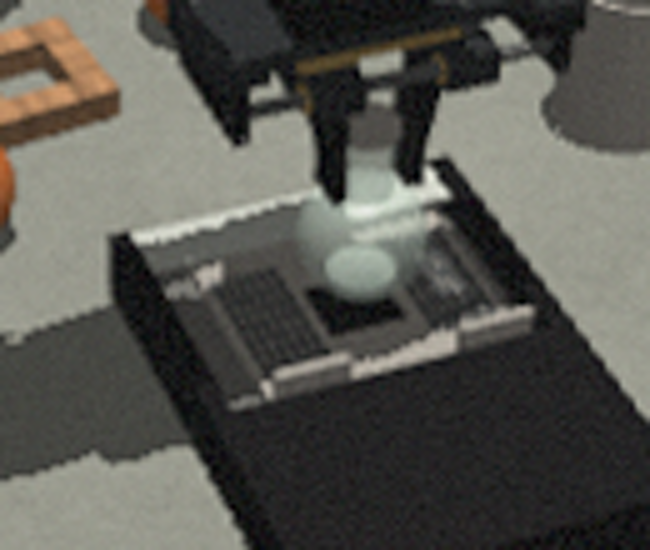

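View pics/t16.png

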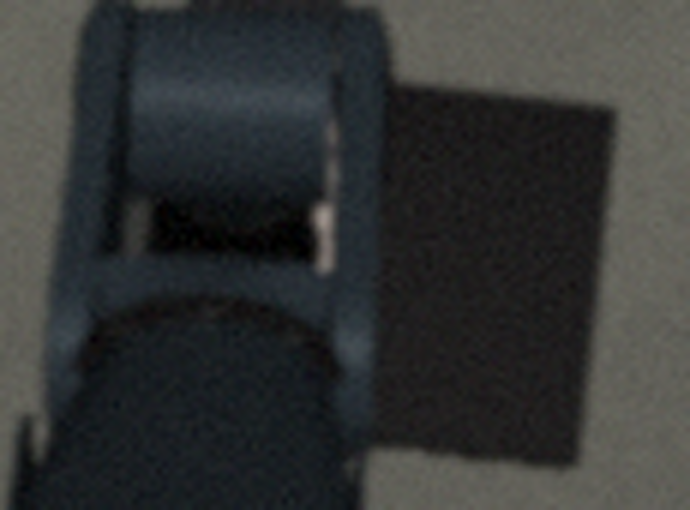

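{"method": "step_arm", "body": {
  "slide": [
    [0,0,3],
    [0,0,3],
    [0,0,3],
    [0,0,2],
    [0,0,2],
    [0,0,1],
    [0,0,0],
    [0,0,0]
  ],
  "twist": [0,0,0,0,0,0,0,0]
}}

```text
time: 24.18
position: [0.5798, 0.094, 0.1109]
tool_rot: [0.744, 0.668, -0.0, -0.0]
ft_force: [-1.4, -0.8, -1.8]
grip_width: 0.0316
```

{"method": "step_arm", "body": {
  "slide": [
    [0,0,0.5],
    [0,0,0.5],
    [0,0,0],
    [0,0,0]
  ],
  "twist": [0,0,0,0]
}}

```text
time: 24.52
position: [0.5798, 0.094, 0.1101]
tool_rot: [0.744, 0.668, 0.0, 0.0]
ft_force: [0.4, 0.3, -1.5]
grip_width: 0.0318
```

{"method": "step_arm", "body": {
  "slide": [
    [0,0,0.5],
    [0,0,0.5],
    [0,0,0],
    [0,0,0]
  ],
  "twist": [0,0,0,0]
}}

```text
time: 24.85
position: [0.5797, 0.094, 0.109]
tool_rot: [0.744, 0.668, -0.0, -0.0]
ft_force: [-0.7, -0.7, -0.8]
grip_width: 0.0322
```

{"method": "step_arm", "body": {
  "slide": [
    [0,0,0.5],
    [0,0,0],
    [0,0,0]
  ],
  "twist": [0,0,0]
}}

```text
time: 25.1
position: [0.5798, 0.094, 0.1085]
tool_rot: [0.744, 0.668, -0.0, -0.0]
ft_force: [0.4, -0.7, -1.2]
grip_width: 0.0316
```

{"method": "step_arm", "body": {
  "slide": [
    [0,0,0.5],
    [0,0,0],
    [0,0,0]
  ],
  "twist": [0,0,0]
}}

```text
time: 25.35
position: [0.5798, 0.094, 0.108]
tool_rot: [0.744, 0.668, 0.0, 0.0]
ft_force: [-0.5, 1.0, -1.3]
grip_width: 0.032
```

{"method": "step_arm", "body": {
  "slide": [
    [0,0,0.5],
    [0,0,0],
    [0,0,0]
  ],
  "twist": [0,0,0]
}}

```text
time: 25.6
position: [0.5799, 0.0941, 0.1076]
tool_rot: [0.744, 0.668, 0.0, 0.0]
ft_force: [0.7, -0.2, -1.0]
grip_width: 0.0316
```

{"method": "step_arm", "body": {
  "slide": [
    [0,0,0.5],
    [0,0,0],
    [0,0,0]
  ],
  "twist": [0,0,0]
}}

```text
time: 25.85
position: [0.58, 0.0941, 0.1073]
tool_rot: [0.744, 0.668, 0.0, 0.0]
ft_force: [0.1, 1.7, 1.2]
grip_width: 0.032
```

{"method": "step_arm", "body": {
  "slide": [
    [0,0,0.5],
    [0,0,0],
    [0,0,0]
  ],
  "twist": [0,0,0]
}}

```text
time: 26.1
position: [0.5801, 0.0942, 0.107]
tool_rot: [0.744, 0.668, 0.0, 0.0]
ft_force: [-0.4, 1.4, 5.5]
grip_width: 0.0319
```

```bash

python3 -c "
from b import *
o,M=st()
s=snap('side'); g=o['position']+[.003,.001,-.053]; ball(s,g)
cv2.imwrite('pics/s17.png',cv2.resize(s['color'][140:250,270:400],None,fx=5,fy=5,interpolation=cv2.INTER_CUBIC))"
```

```text
t 26.1 pos [0.5801 0.0942 0.107 ] station xy mm 63.4 -7.9 toolx vs ex deg -0.0 tilt 0.05 F [-0.42  1.37  5.51] w 0.0319 q [-0.03  0.66  1.64  0.    0.85  0.08]
ball 514 [0.583  0.0957 0.0503]
```

View pics/s17.png

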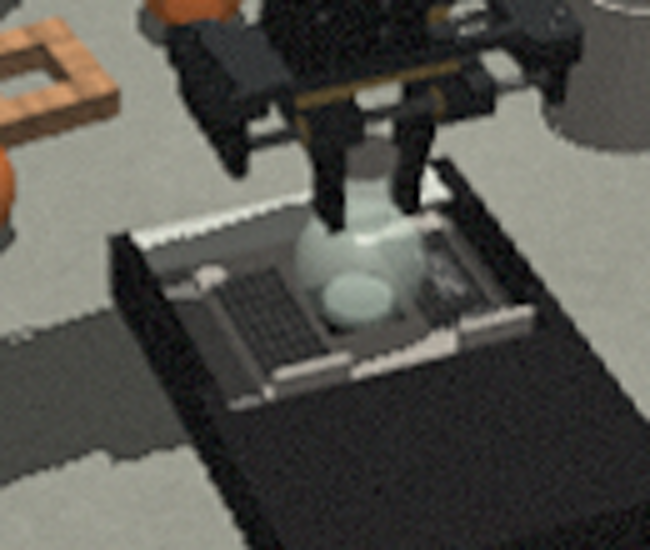

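{"method": "step_arm", "body": {
  "slide": [
    [0,0,-0.5],
    [0,0,0]
  ],
  "twist": [0,0]
}}

```text
time: 26.32
position: [0.58, 0.094, 0.1072]
tool_rot: [0.744, 0.668, 0.0, 0.0]
ft_force: [0.1, 0.8, 3.4]
grip_width: 0.0321
```

{"method": "step_arm", "body": {
  "slide": [
    [0,0,0],
    [0,0,0],
    [0,0,0],
    [0,0,0]
  ],
  "twist": [0,0,0,0],
  "jaw": 38
}}

```text
time: 26.65
position: [0.5793, 0.0938, 0.1065]
tool_rot: [0.744, 0.668, -0.001, -0.0]
ft_force: [-0.0, 0.4, 0.2]
grip_width: 0.0376
```

{"method": "step_arm", "body": {
  "slide": [
    [0,0,0],
    [0,0,0],
    [0,0,0],
    [0,0,0],
    [0,0,0],
    [0,0,0]
  ],
  "twist": [0,0,0,0,0,0],
  "jaw": 66
}}

```text
time: 27.15
position: [0.5798, 0.094, 0.107]
tool_rot: [0.744, 0.668, 0.0, 0.0]
ft_force: [-0.2, 0.2, 0.5]
grip_width: 0.0644
```

```bash

python3 -c "
from b import *
o,M=st()
s=snap('side'); g=o['position']+[.003,.001,-.053]; ball(s,g)
cv2.imwrite('pics/s18.png',cv2.resize(s['color'][140:250,270:400],None,fx=5,fy=5,interpolation=cv2.INTER_CUBIC))"
```

```text
t 27.15 pos [0.5798 0.094  0.107 ] station xy mm 63.2 -7.6 toolx vs ex deg -0.0 tilt 0.0 F [-0.24  0.18  0.54] w 0.0644 q [-0.03  0.66  1.64 -0.    0.85  0.08]
ball 507 [0.5818 0.0976 0.0494]
```

View pics/s18.png

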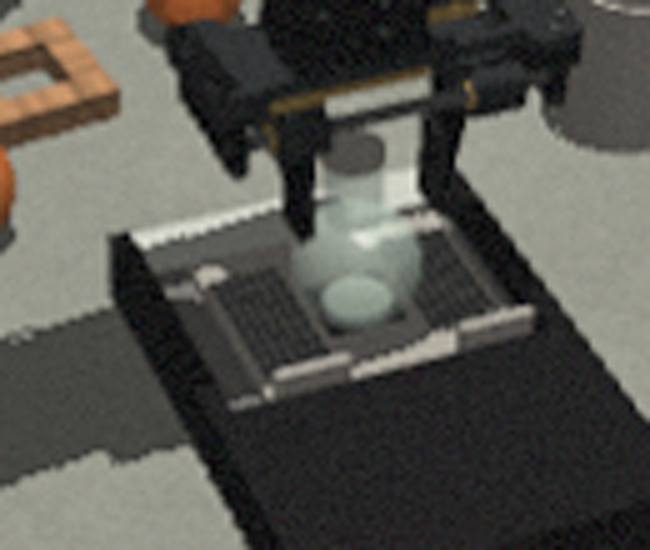

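{"method": "step_arm", "body": {
  "slide": [
    [0,0,0],
    [0,0,0],
    [0,0,0],
    [0,0,-5],
    [0,0,-10],
    [0,0,-20],
    [0,0,-25],
    [0,0,-25],
    [0,0,-30],
    [0,0,-30],
    [-30,0,0],
    [-35,0,0],
    [-35,0,0],
    [-35,0,0],
    [-35,0,0],
    [-25,0,0],
    [0,0,0],
    [0,0,0],
    [0,0,0]
  ],
  "twist": [0,0,0,0,0,0,0,0,0,0,0,0,0,0,0,0,0,0,0],
  "jaw": 84
}}

```text
time: 28.78
position: [0.5589, -0.0994, 0.2526]
tool_rot: [0.744, 0.668, 0.0, -0.0]
ft_force: [-0.1, -0.7, -0.6]
grip_width: 0.0838
```

```bash

python3 -c "
from b import *
o,M=st()
s=snap('side'); ball(s,np.array([.582,.0976,.053]))
cv2.imwrite('pics/s19.png',cv2.resize(s['color'][140:250,270:400],None,fx=5,fy=5,interpolation=cv2.INTER_CUBIC))
t=snap('top'); cv2.imwrite('pics/t19.png',cv2.resize(t['color'][155:240,275:390],None,fx=6,fy=6,interpolation=cv2.INTER_CUBIC))
for n,c in (('T',t),('S',s)):
    print(n,'expected upright rim,ball px',proj(c,[(.5815,.0976,.125),(.5815,.0976,.053)]).round(1).tolist())
    P=cloud(c);m=(abs(P[...,0]-.582)<.03)&(abs(P[...,1]-.098)<.03)&(P[...,2]>.112)&(P[...,2]<.14);v,u=np.nonzero(m);print(len(u),u.mean(),v.mean(),P[m].mean(0).round(4))
"
```

```text
t 28.78 pos [ 0.5589 -0.0994  0.2526] station xy mm -131.4 -7.4 toolx vs ex deg -0.03 tilt 0.04 F [-0.12 -0.71 -0.65] w 0.0838 q [-0.37  0.43  1.56  0.    1.14 -0.27]
ball 818 [0.5788 0.0947 0.0438]
T expected upright rim,ball px [[314.5, 188.6], [315.1, 191.6]]
97 312.2886597938144 189.90721649484536 [0.5774 0.1044 0.1239]
S expected upright rim,ball px [[341.9, 169.6], [340.8, 192.0]]
122 339.7704918032787 170.99180327868854 [0.5768 0.0998 0.1207]
```

View pics/s19.png

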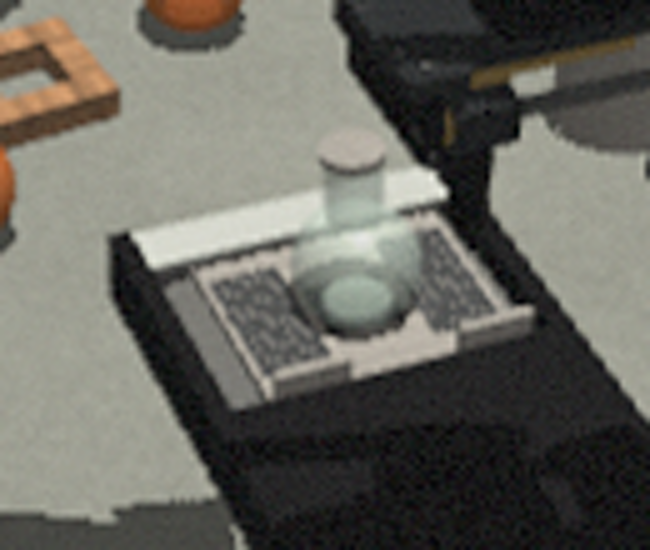

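View pics/t19.png

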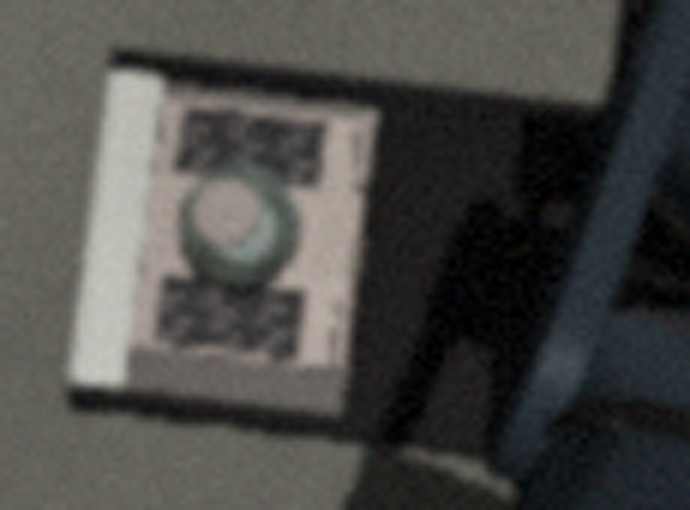

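```bash

python3 -c "
from b import *
np.set_printoptions(precision=4,suppress=True)
for n in ('top','side'):
    c=load(n);P=cloud(c);S=np.stack([(P[...,:2]-SO)@ex,(P[...,:2]-SO)@ey,P[...,2]],-1)
    m=(S[...,0]>.012)&(S[...,0]<.115)&(S[...,1]>-.07)&(S[...,1]<.055)&(S[...,2]>.02)&(S[...,2]<.036)&(np.hypot(S[...,0]-.067,S[...,1]+.008)>.042)&(c['color'].sum(-1)>330)
    A=np.c_[S[m][:,:2]-[.065,-.008],np.ones(m.sum())]; print(n,m.sum(),np.linalg.lstsq(A,S[m][:,2],rcond=None)[0])
st(); robot.hand_in()
"
```

```text
top 281 [0.0031 0.0014 0.0276]
side 165 [0.0054 0.001  0.0276]
t 28.88 pos [ 0.559  -0.0986  0.2524] station xy mm -130.5 -7.4 toolx vs ex deg 0.08 tilt 0.02 F [ 0.49  0.03 -0.13] w 0.0839 q [-0.37  0.44  1.56  0.    1.14 -0.27]
the job is handed in; nothing more can be done
```

The grate is home and the clear globe stands in its square opening, released. I handed the job in at about 29 s of the 67 s allowed. Nothing came back from the hand-in beyond confirmation that it was received.

**What I did:**
- **Grate:** I pushed it by its two tabs until the plain edge was under the lip and the tabbed end rested about 12 mm high on the catch. I then pressed the tab tops down to a firm stop.
- **Globe:** I lifted it by the neck off the cork stand, set it in the opening with about 7 N at contact, let go and backed the arm away.

**Last checks:**
- **Grate position:** its top is at about 27.6 mm with slopes under 0.006 in both cameras, so it is flat. Its centre is at about station x 67 mm, y −9 mm.
- **Globe position:** in the pictures it looks centred in the opening. It leans about 0.09 rad, within the 0.26 limit.
- **Other objects:** I made no contact with any other object, but I did not measure their positions again at the end.

**What disagreed:**
- The two cameras differ by about 3 mm in sideways position.
- The last fit of the ball to the depth image gave its centre about 9 mm too low, at 44 mm. The fit included grate pixels, so I discounted it. The rim height, the arm height at contact and the earlier fits (49 to 50 mm) all fit a seated globe.
- While I held the neck the jaws read 32 mm instead of 30 mm, probably because one pad touched the collar.

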